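# Shorten the work lamp's telescoping pole by one hole

### The arm

A 6-joint arm with a two-finger parallel gripper is mounted at the origin on the work surface. World frame = base frame: x ahead of the robot, y to its left, z up, the work surface at z = 0. Lengths are in m, angles in rad, forces in N, time in s.
With the tool pointing down it reaches from about 0.35 to 0.85 m from the base axis. Payload 8.1 kg.
Tool frame: the origin (TCP) lies at the very end of the fingers, on their centre line; the grasp point (between the pads) lies env.hold_point_z behind it (env.hold_point_z is the distance from the TCP to the grasp point, in m); z points along the fingers, y is the line along which they close (so a half turn about z gives the same grasp; the last joint's range is limited). The gripper opens to 85 mm and grips with 20 to 120 N. Pads are 22 mm wide; open, the fingers measure 114 mm over their backs; the gripper's body (76 mm by 85 mm) begins 54 mm behind the grasp point. The pads swing forward as they close: fully open they stand 13 mm farther back than shut.
Start: joints at [1.18, 0.13, 1.488, -0, 1.523, -0.085], TCP at [0.181, 0.572, 0.208] pointing down, gripper open.
Joint ranges: [-2.96, 2.96], [-0.89, 2.26], [0.02, 2.5], [-1.34, 4.48], [0, 2.73], [-2.66, 2.66]. Speed limits (rad/s): [2.39, 2.39, 2.79, 3.14, 3.14, 3.14].

### API

Orientations are given as a rotation vector (axis times angle).
In Python, from bench import env gives the robot as it stands.
- The arm moves only by the tool apply_moves, never from a script. Its argument "motion" is one flat list of numbers, 5 for each row, row after row: the finger opening in cm, from 0 to 8.54, then the shift along the world's x, y, z in cm, then the turn about the world's z in rad. In form: [grip, dx, dy, dz, turn, grip, dx, dy, dz, turn, ...]. A call has 1 to 20 rows; each row is the pose to reach, as a shift and turn from the pose commanded when the call began; what a row does not reach only later rows make up. A row lasts 1/8 s, in which the tool goes at most 62.5 mm and 10.7 degrees, less where a joint would pass 70% of its speed; a pose out of reach is approached as far as the arm can. A call with a gripper value outside its range is refused whole. The fingers move at their own pace and stop on an object; "newtons" is the grip in N (left out, the last holds). Time passes only in rows, so rows that repeat a pose let the fingers close. It gives the time, the measured TCP pose, the force, the opening and the grip force at its end, in the units of the state.
- env.read_state(): the state, without advancing time (a new reading comes with each control period).
- env.get_image(name): name is "side" or "top"; returns (picture, depth): 480x640x3 uint8, red, green, blue; 480x640 float32, m along the optical axis (not along the pixel's ray), 0 where there is no reading.
- env.camera_model(name): a dict with "vfov" (degrees; the focal length in pixels is half the picture's height over the tangent of half this angle, whatever the lens; pixels are square), "cx", "cy" (the principal point, pixels), "extrinsics" (4x4, takes a point from camera to world coordinates). Camera axes: x right, y down, z forward; pixel columns grow to the right and rows downward; lengths in m; the calibration is good to about 2 mm. A picture is of the moment at which its call begins. camera_model takes no time and is no camera call.
- env.job_done(): hands the job in; it is judged then, once.
The state is a dict: "time_s": time; "qpos": joint angles; "qd": joint speeds; "joint_efforts": joint torques, N m; "position": TCP position; "tcp_rot": TCP orientation; "wrist_force": force on the tool from outside, world axes, zero at the start; "torque": the same for the moment, N m; "grip_width": finger opening in m; "finger_force": force on a finger pad.
Only numpy, scipy, OpenCV 4.12 (cv2) and the standard library are available. Lean on these libraries where they do the work, as an engineer would, in place of code of your own. Each camera call takes 0.05 s, during which the arm holds its last target. There are 200 camera calls.

### The job

Shorten the telescoping pole that carries the work lamp by one hole: squeeze the spring button in the side of its collar flush, slide the collar along to the next hole towards the clamped end, and let go so that the button snaps out again. Leave the other pole, the one with the rubber foot, set as it is.

Things in the scene. Friction and masses are not known exactly. Their poses are not given: they have to be found in the camera images.
- lamp_collar (a point): Centre of the black collar (30 x 40 x 36 mm) of the lamp's level pole, 75 mm above the bench. y: along the pole, from lamp to clamp; z up; x across. A round steel button, 18 mm wide, stands 9.5 mm out of its +x side: 39.5 mm across in all. Gripping the collar's middle from above, across x, squeezes the button flush and holds the collar. Things up to 28 mm high may lie below and beside the pole.
- lamp_slide (a joint): Slide of the lamp's collar and tube, in m: about 0 at the start (first hole), growing along the collar's +y, to the clamp. Next hole at 0.045, another at 0.090 (dark oblong holes in the bare inner tube). Button out, it is locked with 6 mm of play; let go within 7 mm of a hole, the button snaps out, elsewhere it stays in. Sliding takes about 2 N. The clamp, 112 mm high, begins 178 mm along.
- lamp_button (a joint): How far the lamp collar's button is pressed in, in m: 0 fully out (snapped into a hole), 0.009 flush with the collar's side; beyond 0.006 the collar is free to slide. The spring takes 5 N at first and 9 N when flush. The lamp is a flat black LED head 82 mm wide, 170 to 258 mm from the collar along -y, no higher than 101 mm.
- spare_slide (a joint): Slide, in m, of the other pole, alike but ending in a round rubber foot in place of the lamp: about 0 at the start, locked in its first hole; to be left there. The two poles lie side by side, roughly parallel, about 180 mm apart, either one nearer to the robot. Clamps and rests of both are fixed to the bench.

How it is judged:
On the way:
1. the lamp collar's button is pressed in while the collar is still at its first hole (value of joint lamp_button above 0.006 m and value of joint lamp_slide below 0.02 m), for 0.1 s.
At the end, for the whole second after the job is handed in: The lamp's collar rests at the next hole towards the clamp (slide 45 mm, within 9 mm) with its button snapped fully out (within 2 mm), and the other pole is still at its first hole (within 12 mm) (value of joint lamp_slide between 0.036 and 0.054 m and value of joint lamp_button below 0.002 m and velocity of joint lamp_slide between -0.01 and 0.01 m/s and value of joint spare_slide between -0.012 and 0.012 m); the robot touches nothing.
It fails at once if the other pole, with the rubber foot, is slid out of its first hole (value of joint spare_slide above 0.012 m or value of joint spare_slide below -0.012 m).
It also fails if it takes over 29 s, if anything falls off the work surface, if the arm or the gripper's body presses on something with over 40 N, if the wrist force passes 120 N, or if a joint passes its speed limit or range.

## Working session

There is one attempt and no reset: what is moved stays moved. The work goes in short steps, Python scripts to look and compute and a tool call to move; the robot and the scene stay as the last step left them, time stands still between calls to the robot, and variables do not carry over. Pictures are saved under pics/ and viewed, at most 10 in all, crops included, and the job is handed in when it is done.

Besides the shell and the picture viewer there is one more tool, called as name(argument=value, ...) on one line, values as JSON. apply_moves: Moves the arm, as the interface text tells. Its arguments: {"type":"object","properties":{"motion":{"type":"array"},"newtons":{"type":"number"}},"required":["motion"]}

```bash
mkdir -p pics
cat > h.py <<'E'
import numpy as np, cv2
from bench import env
def cam(n):
    m=env.camera_model(n); f=240/np.tan(np.radians(m["vfov"])/2); return f,m["cx"],m["cy"],np.array(m["extrinsics"])
def ray(n,u,v,z):
    f,cx,cy,T=cam(n); d=T[:3,:3]@np.array([(u-cx)/f,(v-cy)/f,1]); o=T[:3,3]
    return o+d*(z-o[2])/d[2]
def cloud(n,dep):
    f,cx,cy,T=cam(n); v,u=np.mgrid[:480,:640]
    P=np.stack([(u-cx)/f*dep,(v-cy)/f*dep,dep],-1); return P@T[:3,:3].T+T[:3,3]
E
python3 - <<'E'
from h import *
for n in("top","side"):
    im,d=env.get_image(n); cv2.imwrite(f"pics/{n}0.png",im[...,::-1]); np.save(f"{n}0.npy",d); print(n,cam(n), (d>0).mean())
s=env.read_state(); print(s, env.hold_point_z)
E
```

```text
top (np.float64(553.0644076678024), 312.3379860356675, 241.35018095634166, array([[ 0.02775145, -0.99791739,  0.05823001,  0.50836549],
       [-0.99778148, -0.03117997, -0.05882111,  0.02786536],
       [ 0.06051422, -0.05646845, -0.99656878,  0.75091755],
       [ 0.        ,  0.        ,  0.        ,  1.        ]])) 0.9959635416666667
side (np.float64(587.4681581277109), 320.15999440528896, 247.91591032907752, array([[-0.99240492, -0.09220588,  0.08142816,  0.51122454],
       [-0.12142079,  0.62803441, -0.76865452,  0.50501853],
       [ 0.01973478, -0.7727036 , -0.63446015,  0.52292814],
       [ 0.        ,  0.        ,  0.        ,  1.        ]])) 0.9960026041666666
{'time_s': 0.1, 'qpos': array([ 1.17959360e+00,  1.31129761e-01,  1.48919846e+00, -6.19942630e-06,
        1.52299326e+00, -8.54145705e-02]), 'qd': array([-1.00390000e-03, -1.04464638e-03, -4.35603095e-03,  1.01796233e-03,
        1.96638787e-05,  1.20989898e-03]), 'joint_efforts': array([ 2.01422874e-03, -5.70953715e+01, -5.01943338e+01, -9.05555839e-05,
        8.11530801e-03, -4.31980800e-05]), 'position': array([0.18040632, 0.57166039, 0.20660759]), 'tcp_rot': array([-4.78399804e-01, -3.10454583e+00,  2.64084785e-03]), 'wrist_force': array([0.0444742 , 0.68043628, 0.2728039 ]), 'torque': array([-0.041209  , -0.04419972, -0.02680197]), 'finger_force': 0.0, 'grip_width': 0.08554562457145608} 0.0187
```

View pics/top0.png

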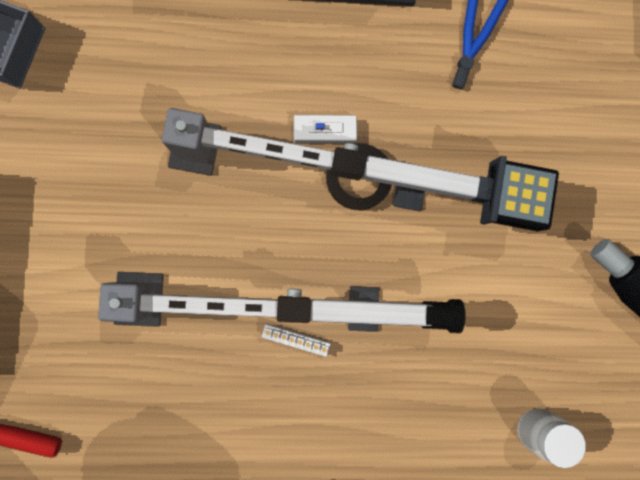

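View pics/side0.png

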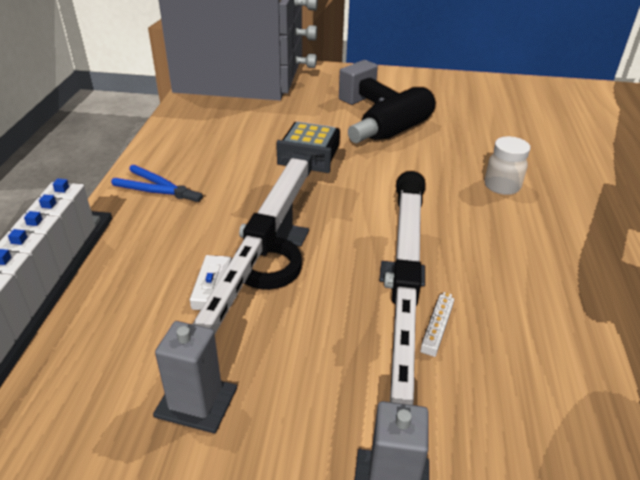

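The top view shows the lamp's pole farther from the robot. Its collar is at about (349,162), the button at (351,147), the clamp at (185,130) and the lamp at (525,195). The rubber-foot pole is nearer, with its collar at (294,309).

Run:
```python
from h import *
for n,box in(("top",(325,140,375,185)),("side",(240,205,285,250))):
    im=cv2.imread(f"pics/{n}0.png"); d=np.load(f"{n}0.npy"); P=cloud(n,d)
    u0,v0,u1,v1=box; m=np.zeros((480,640),bool); m[v0:v1,u0:u1]=1
    m&=(im.max(2)<60)&(P[...,2]>.088)&(P[...,2]<.102)
    r=cv2.minAreaRect(P[m][:,:2].astype(np.float32)*1000); print(n,m.sum(),np.median(P[m],0),r)
    v,u=np.where(m); r2=cv2.minAreaRect(np.c_[u,v].astype(np.float32));print(r2[0],ray(n,*r2[0],.093))
im=cv2.imread("pics/top0.png"); d=np.load("top0.npy"); P=cloud("top",d)
# bright tube points on lamp pole
m=(im.min(2)>140)&(P[...,2]>.06)&(P[...,2]<.11); m[:115]=0; m[215:]=0; m[:,:205]=0; m[:,480:]=0
for lo,hi in((205,330),(370,480)):
    q=m.copy(); q[:,:lo]=0;q[:,hi:]=0
    print(cv2.fitLine(P[q][:,:2].astype(np.float32),cv2.DIST_HUBER,0,.01,.01).ravel(),np.median(P[q],0))
for u,v in((311,155.5),(274,148),(238,141),(185,130),(351,147)): print(ray("top",u,v,.083))
m=(P[...,2]>.102)&(P[...,2]<.13); m[:, :150]=0; m[:,230:]=0; m[180:]=0
print("clamp",P[m].min(0),P[m].max(0))
```

```text
top 753 [ 0.64460194 -0.05301182  0.09266328] ((645.1651611328125, -53.627479553222656), (39.462249755859375, 29.817041397094727), 82.17919158935547)
(349.26922607421875, 161.65383911132812) [ 0.6446304  -0.05297531  0.093     ]
side 519 [ 0.64433821 -0.04659997  0.09384631] ((646.8614501953125, -38.86029052734375), (60.50169372558594, 28.385295867919922), 79.42765808105469)
(256.16156005859375, 230.59231567382812) [ 0.64588467 -0.03706105  0.093     ]
[0.15217716 0.98835325 0.6598441  0.04313561] [0.65990691 0.04568455 0.08469201]
[ 0.15136603  0.98847777  0.63117397 -0.1459845 ] [ 0.63113365 -0.14582557  0.08760406]
[ 0.65241177 -0.00699745  0.083     ]
[0.65980232 0.03838182 0.083     ]
[0.66658116 0.08223413 0.083     ]
[0.67733108 0.14631404 0.083     ]
[ 0.66496876 -0.05590557  0.083     ]
clamp [0.65599256 0.12758765 0.10205237] [0.69413722 0.16459046 0.11480281]
```

apply_moves(motion=[8.5,46.4,-62.5,0,-1.417,8.5,46.4,-62.5,0,-1.417,8.5,46.4,-62.5,0,-1.417,8.5,46.4,-62.5,0,-1.417,8.5,46.4,-62.5,0,-1.417,8.5,46.4,-62.5,0,-1.417,8.5,46.4,-62.5,0,-1.417,8.5,46.4,-62.5,0,-1.417,8.5,46.4,-62.5,0,-1.417,8.5,46.4,-62.5,0,-1.417,8.5,46.4,-62.5,0,-1.417,8.5,46.4,-62.5,0,-1.417,8.5,46.4,-62.5,0,-1.417,8.5,46.4,-62.5,0,-1.417,8.5,46.4,-62.5,0,-1.417,8.5,46.4,-62.5,0,-1.417,8.5,46.4,-62.5,0,-1.417,8.5,46.4,-62.5,0,-1.417])

```text
time_s: 2.35
position: [0.6445, -0.0522, 0.2079]
tcp_rot: [2.383, 2.047, 0.0]
wrist_force: [0.1, 0.4, -0.0]
grip_width: 0.0849
finger_force: 0.0
```

apply_moves(motion=[8.5,0.05,-0.1,-5,0,8.5,0.05,-0.1,-9,0,8.5,0.05,-0.1,-12,0,8.5,0.05,-0.1,-14,0,8.5,0.05,-0.1,-15.2,0,8.5,0.05,-0.1,-15.2,0,8.5,0.05,-0.1,-15.2,0], newtons=30)

```text
time_s: 3.22
position: [0.6462, -0.054, 0.0571]
tcp_rot: [2.382, 2.045, 0.002]
wrist_force: [0.6, 0.7, 0.6]
grip_width: 0.085
finger_force: 0.0
```

Run:
```python
from h import *
a=[env.get_image(n)[0][...,::-1] for n in("top","side")]
cv2.imwrite("pics/g.png",np.hstack([cv2.resize(x,(400,300)) for x in(a[0][80:260,230:470],a[1][130:310,150:390])]))
print(env.read_state()["wrist_force"])
```

```text
[-0.82049171 -0.46744187  0.33072879]
```

View pics/g.png

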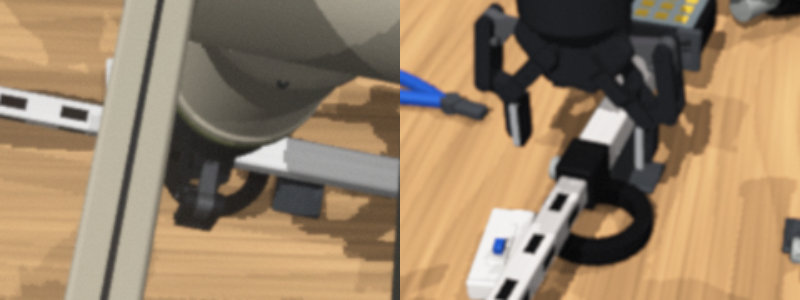

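The fingers straddle the collar: the tips are at about (520,140) and (645,158) in the right crop, and the collar is at (583,165). I'll check that they line up along the pole before closing.

Run:
```python
from h import *
f,cx,cy,T=cam("side"); 
def pr(p): q=T[:3,:3].T@(np.array(p)-T[:3,3]); u,v=f*q[0]/q[2]+cx,f*q[1]/q[2]+cy; return ((u-150)/.6).round(),((v-130)/.6).round()
for z in(.056,.07,.075,.093): print(z,pr((.645,-.0533,z)))
for s in(1,-1): print(pr((.646+s*.0425*.988,-.054-s*.0425*.15,.07)))
a=np.array([.152,.988,0])*.02; print(pr(np.array([.645,-.0533,.093])+a),pr(np.array([.645,-.0533,.093])-a))
```

```text
0.056 (np.float64(185.0), np.float64(194.0))
0.07 (np.float64(184.0), np.float64(179.0))
0.075 (np.float64(184.0), np.float64(174.0))
0.093 (np.float64(183.0), np.float64(154.0))
(np.float64(130.0), np.float64(168.0))
(np.float64(237.0), np.float64(189.0))
(np.float64(173.0), np.float64(170.0)) (np.float64(192.0), np.float64(139.0))
```

Run:
```python
from h import *
im,d=env.get_image("side"); P=cloud("side",d); f,cx,cy,T=cam("side")
C=np.array([.645,-.0533,0]); ax=np.array([.152,.988,0]); ac=np.array([.988,-.152,0])
a=(P-C)@ax; c=(P-C)@ac; z=P[...,2]
for s in(1,-1):
    m=(abs(c*s-.05)<.02)&(abs(a)<.04)&(z>.045)&(z<.2)
    print(s,m.sum(),"zmin",np.percentile(z[m],[0,2,10]))
    for z0 in(.06,.07,.08,.09,.1,.11): 
        q=m&(abs(z-z0)<.005)
        if q.sum()>3: print(z0,q.sum(),"along",np.percentile(a[q],[5,50,95]).round(4),"across",np.percentile(c[q],[5,95]).round(4))
cv2.imwrite("pics/g2.png",cv2.resize(im[120:270,180:330,::-1],(600,600),interpolation=2))
```

```text
1 1758 zmin [0.0947726  0.10102194 0.11375322]
0.1 76 along [-0.0089  0.0047  0.0107] across [0.0425 0.054 ]
0.11 114 along [-0.0102  0.0059  0.0107] across [0.0426 0.056 ]
-1 2146 zmin [0.09582285 0.10443383 0.12084251]
0.1 47 along [0.0047 0.0088 0.0109] across [-0.0528 -0.0421]
0.11 107 along [-0.0062  0.0064  0.0107] across [-0.0556 -0.0424]
```

View pics/g2.png

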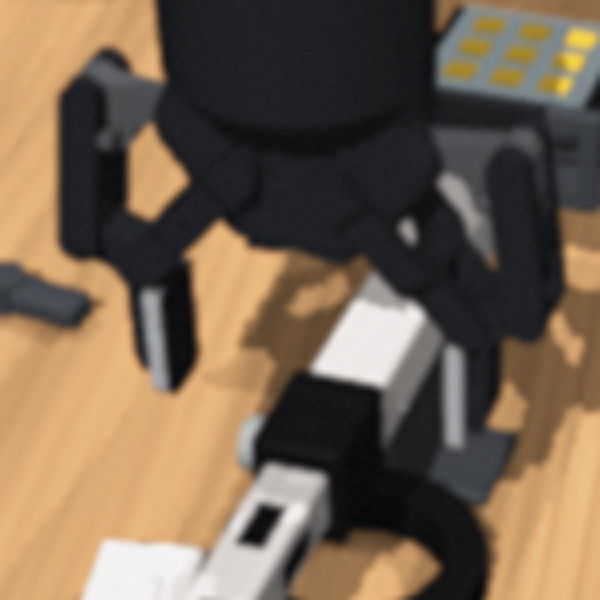

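The fingers are centred along the pole, but their tips are near z≈0.095, about 25 mm higher than I expected. I'll check the state now.

Run:
```python
from h import *
s=env.read_state(); print(s["time_s"],s["position"],s["tcp_rot"],s["qpos"],s["qd"],s["wrist_force"])
im,d=env.get_image("side"); P=cloud("side",d)
C=np.array([.645,-.0533,0]); ax=np.array([.152,.988,0]); ac=np.array([.988,-.152,0])
a=(P-C)@ax; c=(P-C)@ac; z=P[...,2]
for s in(1,-1):
    m=(abs(c*s-.05)<.02)&(abs(a)<.02)&(z>.045)&(z<.2); print(z[m].min(), np.percentile(z[m],2))
```

```text
3.375 [ 0.64604045 -0.05395724  0.05697746] [2.38241777e+00 2.04534384e+00 2.12431143e-03] [-1.62377090e-01  3.67673753e-01  1.49269586e+00 -1.52611442e-05
  1.27910282e+00 -1.04110433e-02] [ 6.40096564e-05  3.03561718e-03  5.12259846e-03  1.47610253e-03
 -1.77784169e-03  1.96633514e-05] [-0.45795518  0.53273979 -0.16296431]
0.09547129074499178 0.10037245591814258
0.09282845699440312 0.10442734744867335
```

apply_moves(motion=[5,0,0,0,0,5,0,0,0,0,5,0,0,0,0,5,0,0,0,0,5,0,0,0,0])

```text
time_s: 4.05
position: [0.6456, -0.0539, 0.0559]
tcp_rot: [2.383, 2.046, 0.001]
wrist_force: [3.1, -0.5, 1.0]
grip_width: 0.0501
finger_force: 1.4
```

```bash
cat > t.py <<'E'
from h import *
im,d=env.get_image("side"); P=cloud("side",d)
C=np.array([.645,-.0533,0]); ax=np.array([.152,.988,0]); ac=np.array([.988,-.152,0])
a=(P-C)@ax; c=(P-C)@ac; z=P[...,2]; s=env.read_state(); print(s["position"],s["grip_width"])
w=s["grip_width"]/2
for k in(1,-1):
    m=(c*k>w-.003)&(c*k<w+.02)&(abs(a)<.016)&(z>.05)&(z<.13); print(k,m.sum(),np.sort(z[m])[:12].round(3),np.percentile(a[m],[5,95]),np.percentile(c[m],[5,95]))
    for z0 in(.07,.08,.09,.1): print(z0,(m&(abs(z-z0)<.005)).sum(),end=' ')
cv2.imwrite("pics/g3.png",cv2.resize(im[120:270,180:330,::-1],(600,600),interpolation=2))
E
python3 t.py
```

```text
[ 0.64548431 -0.05386871  0.05584732] 0.049864910026296456
1 525 [0.07  0.072 0.073 0.074 0.075 0.076 0.077 0.078 0.08  0.08  0.08  0.081] [-0.00934253  0.01105337] [0.02417643 0.03777462]
0.07 4 0.08 26 0.09 90 0.1 105 -1 398 [0.083 0.085 0.085 0.086 0.086 0.086 0.087 0.087 0.087 0.087 0.088 0.088] [-0.0028392   0.01116698] [-0.03897396 -0.02599872]
0.07 0 0.08 2 0.09 56 0.1 98
```

View pics/g3.png

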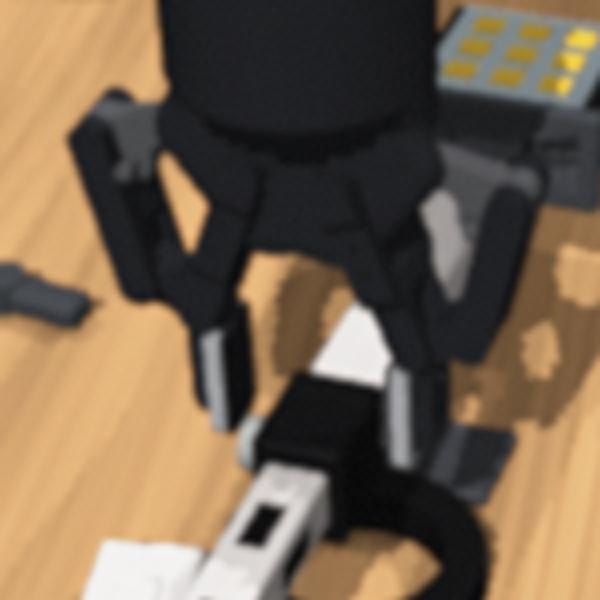

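At a 5 cm opening the tips sit at about z≈0.083 (image points (225,428) and (405,465)), so they are still too high on the collar. I'll open a little and go down another 2 cm. That clears the low objects whichever height reading is right.

apply_moves(motion=[6.5,0.1,0,0,0,6.5,0.1,0,0,0,6.5,0.1,0,-1,0,6.5,0.1,0,-2,0,6.5,0.1,0,-2,0,6.5,0.1,0,-2,0])

```text
time_s: 4.85
position: [0.6459, -0.0538, 0.0353]
tcp_rot: [-2.383, -2.046, 0.001]
wrist_force: [0.3, 0.6, -0.2]
grip_width: 0.0655
finger_force: 0.0
```

```bash
python3 t.py
```

```text
[ 0.64624564 -0.05382351  0.03574198] 0.06507652519851305
1 647 [0.066 0.067 0.067 0.067 0.068 0.068 0.069 0.069 0.069 0.069 0.069 0.069] [-0.00919817  0.01174575] [0.03236373 0.05066047]
0.07 63 0.08 99 0.09 105 0.1 124 -1 673 [0.066 0.068 0.068 0.068 0.068 0.069 0.069 0.069 0.07  0.07  0.07  0.071] [-0.00887826  0.01189196] [-0.04776051 -0.03263442]
0.07 30 0.08 94 0.09 99 0.1 89
```

View pics/g3.png

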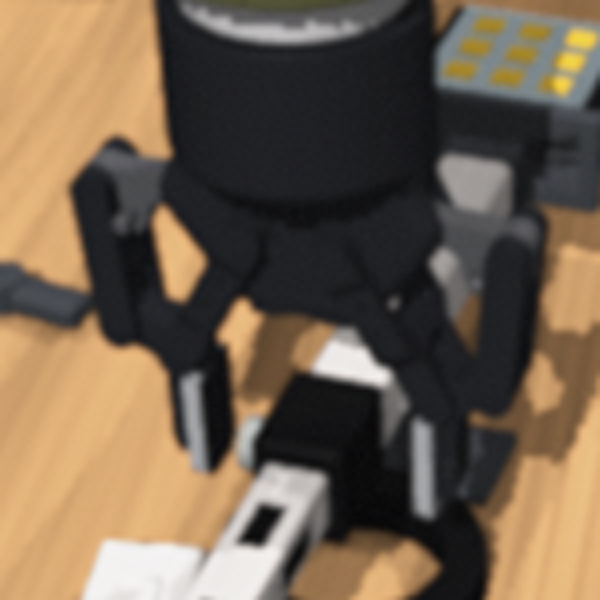

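The tips (205,468) and (425,515) now reach below the button's centre and are centred on the collar. Now I'll squeeze.

apply_moves(motion=[2.4,0,0,0,0,2.4,0,0,0,0,2.4,0,0,0,0,2.4,0,0,0,0,2.4,0,0,0,0,2.4,0,0,0,0,2.4,0,0,0,0,2.4,0,0,0,0], newtons=35)

```text
time_s: 5.9
position: [0.6467, -0.0539, 0.0376]
tcp_rot: [2.383, 2.046, 0.001]
wrist_force: [-6.3, -0.0, 11.1]
grip_width: 0.03
finger_force: 38.1
```

apply_moves(motion=[2.4,0.1,0.6,0,0,2.4,0.2,1.3,0,0,2.4,0.3,2,0,0,2.4,0.4,2.7,0,0,2.4,0.5,3.4,0,0,2.4,0.6,4,0,0,2.4,0.68,4.45,0,0,2.4,0.68,4.45,0,0,2.4,0.68,4.45,0,0,2.4,0.68,4.45,0,0])

```text
time_s: 7.15
position: [0.6535, -0.0089, 0.0376]
tcp_rot: [2.383, 2.046, 0.002]
wrist_force: [-5.3, 1.7, 10.0]
grip_width: 0.0305
finger_force: 38.0
```

Run:
```python
from h import *
im,d=env.get_image("side"); P=cloud("side",d); C=np.array([.645,-.0533,0]); ax=np.array([.152,.988,0]);ac=np.array([.988,-.152,0])
a=(P-C)@ax;c=(P-C)@ac; m=(abs(c)<.013)&(a>-.03)&(a<.1)&(P[...,2]>.089)&(P[...,2]<.097)&(im.max(2)<70)
print(np.percentile(a[m],[1,50,99]),m.sum())
# foremost collar face edge: compare with first picture
d0=np.load("side0.npy"); im0=cv2.imread("pics/side0.png");P=cloud("side",d0);a=(P-C)@ax;c=(P-C)@ac
m=(abs(c)<.013)&(a>-.03)&(a<.1)&(P[...,2]>.089)&(P[...,2]<.097)&(im0.max(2)<70);print(np.percentile(a[m],[1,50,99]))
```

```text
[0.02984068 0.05252835 0.06625832] 468
[-0.01490352  0.00600062  0.02097204]
```

The collar moved about 45 mm with the gripper. Now I'll release and back off.

apply_moves(motion=[8.5,0,0,0,0,8.5,0,0,0,0,8.5,0,0,0,0,8.5,0,0,0,0,8.5,0,0,0,0,8.5,0,0,0,0,8.5,0,0,2,0,8.5,0,0,6,0,8.5,0,0,12,0,8.5,0,0,17,0,8.5,-6,10,17,0,8.5,-12,22,17,0,8.5,-12,30,17,0,8.5,-12,30,17,0,8.5,-12,30,17,0,8.5,-12,30,17,0,8.5,-12,30,17,0])

```text
time_s: 9.32
position: [0.5329, 0.2912, 0.2068]
tcp_rot: [2.381, 2.048, 0.002]
wrist_force: [-0.1, 0.4, -0.8]
grip_width: 0.0848
finger_force: 0.0
```

Run:
```python
from h import *
n=["top","side"]; a={k:env.get_image(k)[0][...,::-1] for k in n}
cv2.imwrite("pics/e.png",np.hstack([cv2.resize(a["top"][90:360,80:500],(420,270)),cv2.resize(a["side"][130:330,150:430],(378,270))]))
```

```text
(no output)
```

View pics/e.png

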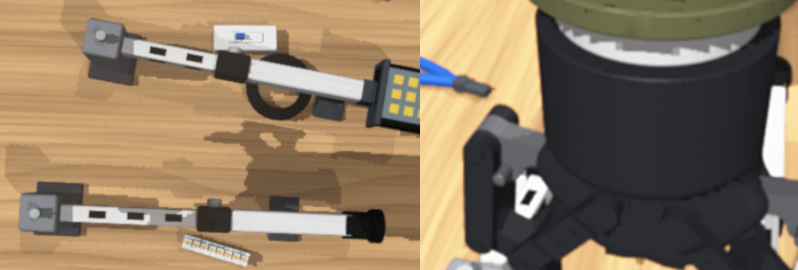

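The collar is now at (232,66) in the top crop, with two holes left bare, and the spare pole hasn't moved. The button is near (235,50), so I'll measure it against its out position at the start.

Run:
```python
from h import *
im,d=env.get_image("top"); C=np.array([.645,-.0533,0]); ax=np.array([.152,.988,0]);ac=np.array([.988,-.152,0])
for n,D,I,o in(("now",d,im,.045),("before",np.load("top0.npy"),cv2.imread("pics/top0.png"),0)):
    P=cloud("top",D);a=(P-C)@ax-o;c=(P-C)@ac;z=P[...,2]
    m=(abs(a)<.015)&(c>.017)&(c<.032)&(z>.06)&(z<.092); print(n,m.sum(),np.median(a[m]),np.percentile(c[m],[50,98]))
    m=(abs(c)<.012)&(abs(a)<.03)&(z>.088)&(z<.097)&(I.max(2)<60);print(np.percentile(a[m],[2,98]))
```

```text
now 76 0.0006171909630853754 [0.02085399 0.02447497]
[-0.01747     0.01847797]
before 76 0.0006191330127765548 [0.02075272 0.02431253]
[-0.01821834  0.01859025]
```

The button is as far out as it was at the start, and the collar is 45 mm along.

```bash
python3 -c "
from bench import env
print(env.job_done())"
```

```text
the job is handed in; nothing more can be done
None
```

I shortened the lamp pole by one hole: its collar moved about 45 mm towards the clamp and the button snapped fully out again. The spare pole was left alone, and the job is handed in at about 9.5 s (no verdict was returned).

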